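# Pack the last three sample jars as a column in the carrier's one free cell

### The job

Only one cell of the grey jar carrier is still empty, and three sample jars are left standing on the table: pack them in that cell as one upright column, the largest first on the cell floor, then the middle-sized blue-lidded one on its lid, then the smallest on top. Set each jar squarely on the middle of the lid below so that its base is fully supported, gently without dropping or tipping it, and leave the jars already packed and the other things on the table where they are.

Things in the scene. Friction and masses are not known exactly. Their poses are not given: they have to be found in the camera images.
- jar_large: Clear screw-lid sample jar with a flat white lid, the largest of the three to be packed: 66 mm across, 92 mm tall with its lid; the body below the lid is a plain cylinder from about 5 to 82 mm above the base, to be gripped round the side. About 190 g. Origin: centre of its base, z up. The three stand 100 mm or more apart, in an order that changes.
- jar_medium: Clear screw-lid sample jar with a flat blue lid, the middle one of the three to be packed: 60 mm across, 75 mm tall with its lid; the body below the lid is a plain cylinder from about 5 to 67 mm above the base, to be gripped round the side. About 180 g. Origin: centre of its base, z up. The three stand 100 mm or more apart, in an order that changes.
- jar_small: Clear screw-lid sample jar with a flat white lid, the smallest of the three to be packed: 52 mm across, 62 mm tall with its lid; the body below the lid is a plain cylinder from about 5 to 56 mm above the base, to be gripped round the side. About 170 g. Origin: centre of its base, z up. The three stand 100 mm or more apart, in an order that changes.
- carrier: Grey plastic jar carrier, fixed on the table, 172 x 172 mm with two small lifting ears (16 mm further out on its +y and -y sides); outer walls and the cross-shaped divider are 4 mm thick, the rim 36 mm above the table, the divider 32 mm. Four square cells, 80 mm wide inside, centres 42 mm from the carrier's centre along its x and y; inner floor 5 mm above the table. Origin: centre of its underside, z up; it may stand at any yaw.
- free_cell (a point): Centre of the inner floor of the one empty cell of the carrier (at -42, +42, 5 mm in the carrier's frame; same axes as the carrier).
- packed_small_1: Small white-lidded jar, 52 mm across, 62 mm tall, already packed in a cell next to the empty one (at +42, +42 mm in the carrier's frame). Origin: centre of its base. Not to be disturbed.
- packed_small_2: Small white-lidded jar, 52 mm across, 62 mm tall, already packed in the other cell next to the empty one (at -42, -42 mm). Origin: centre of its base. Not to be disturbed.
- packed_blue: Blue-lidded jar, 60 mm across, 75 mm tall, already packed in the cell diagonally opposite the empty one (at +42, -42 mm). Origin: centre of its base. Not to be disturbed.
- slicer_front (a point): Nearest point, on the round motor nose with black slots, of the fixed white food slicer behind the three loose jars (344 mm tall; it fills the table beyond this point and reaches to the right to about y = -0.07 m). Carry the jars past in front of it, with the gripper nearer the robot than this point.
- wash_bottle: White wash bottle with blue cap and bent spout, 64 x 88 x 214 mm, standing behind the carrier. Origin: centre of its base. A bystander.
- beaker: Translucent graduated beaker, 68 mm across, 89 mm tall, standing behind the carrier. Origin: centre of its base. A bystander.
- label_roll: White roll of labels, 68 mm across, 38 mm tall, to the right of the carrier. Origin: centre of its base. A bystander.
Mind the look-alikes: they are no part of the job. What is shaped like the jar_small but green or red is not meant.

How it is judged:
By the outcome, as a careful person would: the job done as asked, in the order asked, and still so for the second after the job is handed in, with the robot touching nothing.
It also fails if it takes over 72 s, if anything falls off the work surface, if the arm or the gripper's body presses on something with over 40 N, if the wrist force passes 120 N, or if a joint passes its speed limit or range.

### The arm

A 6-joint arm with a two-finger parallel gripper is mounted at the origin on a cart in front of the work surface, level with it; the furniture and walls round the work are solid. World frame = base frame: x ahead of the robot, y to its left, z up, the work surface at z = 0. Lengths are in mm, angles in degrees, forces in N, time in s.
With the tool pointing down it reaches from about 300 to 775 mm from the base axis. Payload 14.6 kg.
Tool frame: the origin (TCP) lies midway between the tips of the shut fingers; the grasp point (between the pads) lies 19 mm behind it (grasp_offset is the distance from the TCP to the grasp point, in mm); y points along the fingers, z is the direction in which the jaws open and shut, and the axes are right-handed (so a half turn about y gives the same grasp; the last joint's range is limited). The gripper opens to 94 mm and grips with 3 to 60 N. Pads are 16 mm wide; open, the fingers measure 119 mm over their backs; the gripper's body (75 mm by 177 mm) begins 78 mm behind the grasp point.
Start: joints at [-74.92, 17.183, 87.147, -0, 75.671, -3.816], TCP at [178.112, -520.351, 205.446] pointing down, gripper open.
Joint ranges: [-173.82, 173.82], [-45.26, 126.66], [13.44, 144.39], [-59.66, 239.66], [0, 175.72], [-146.38, 146.38]. Speed limits (degrees/s): [127.2, 127.2, 147.25, 180, 180, 180].

### API

Orientations are given as [roll, pitch, yaw] about the fixed x, y, z axes, in that order (R = Rz(yaw) Ry(pitch) Rx(roll)).
In Python, from bench import read_state, snapshot, camera_params, sign_off, recognise, grasp_offset gives the robot as it stands.
- The arm moves only by the tool step_arm, never from a script. Its arguments are lists of equal length, an entry for each row: "offset": the shift along the tool's x, y, z in m, a list of three; "yaw": the turn about the tool's y in degrees. In form: {"offset": [[tx, ty, tz], ...], "yaw": [yaw, ...]}. A call has exactly 8 rows; each row is the pose to reach, as a shift and turn from the pose commanded when the call began, along the tool's axes at that moment; what a row does not reach only later rows make up. A row lasts 1/12 s, in which the tool goes at most 41.7 mm and 7.16 degrees, less where a joint would pass 70% of its speed; a pose out of reach is approached as far as the arm can. A call with a gripper value outside its range is refused whole. "claw" is the opening, from 0 (shut) to 1 (fully open), set as the call begins (left out, the last holds). The fingers move at their own pace and stop on an object; "squeeze" is the grip in N (left out, the last holds). Time passes only in rows, so rows that repeat a pose let the fingers close, or fill a call up. It gives the time, the measured TCP pose, the force and the opening at its end, in the units of the state.
- read_state(): the state, without advancing time (a new reading comes with each control period).
- snapshot(name): name is "side" or "top" or "wrist"; returns the picture (420x560x3 uint8, red, green, blue); there is no depth.
- camera_params(name): a dict with "vfov" (degrees; the focal length in pixels is half the picture's height over the tangent of half this angle, whatever the lens; pixels are square), "cx", "cy" (the principal point, pixels), "position" and "orientation" of the camera in the world. Camera axes: x right, y up, looking along -z (the intrinsics and any distortion apply to the point x, -y, -z); pixel columns grow to the right and rows downward; lengths in mm; the calibration is good to about 2 mm. A picture is of the moment at which its call begins: read the wrist's pose just before it. camera_params takes no time and is no camera call; for the wrist camera it gives the pose at the moment of the call.
- sign_off(): hands the job in, once; it reports no verdict.
Trained networks look in the newest picture that a camera, given by its name, has taken for a name from the list of things; names that differ only in an ending like _2 or _b are one class to them, and where a whole thing is asked for, a point or a joint stands for the part that bears it (a point fixed in the world has none). Each returns a list of dicts, best first, with "conf" (0 to 1); they miss things now and then, are a little off and sometimes report something else, mostly with a low value. They report only what shows in the picture. A call takes as long as a camera call. They do not tell look-alikes from the thing itself.
- recognise(camera, query): "extent" ([left, top, width, height] as shares, 0 to 1, of the picture: columns of its width, rows of its height, round what is visible of it).
The state is a dict: "time": time; "joint_pos": joint angles; "qd": joint speeds; "effort": joint torques, N m; "tcp_pos": TCP position; "ee_rot": TCP orientation; "wrist_force": force on the tool from outside, world axes, zero at the start; "moment": the same for the moment, N m; "opening": opening from 0.0 (shut) to 1.0 (fully open).
Only numpy, scipy, OpenCV 4.12 (cv2) and the standard library are available. Lean on these libraries where they do the work, as an engineer would, in place of code of your own. Each camera call takes 0.05 s, during which the arm holds its last target. There are 200 camera calls.

## Working session

There is one attempt and no reset: what is moved stays moved. The work goes in short steps, Python scripts to look and compute and a tool call to move; the robot and the scene stay as the last step left them, time stands still between calls to the robot, and variables do not carry over. Pictures are saved under pics/ and viewed, about 8 in all and at most 12, crops included, and the job is handed in when it is done.

Besides the shell and the picture viewer there is one more tool, called after "Emit:" as name([rows], argument=value, ...), one row to a line, values as JSON. step_arm: Moves the arm, as the interface text tells. Its arguments: {"type":"object","properties":{"offset":{"type":"array","items":{"type":"array","items":{"type":"number"}}},"yaw":{"type":"array","items":{"type":"number"}},"claw":{"type":"number"},"squeeze":{"type":"number"}},"required":["offset","yaw"]}

```bash
mkdir -p pics; ls
python3 - <<'E'
from bench import *
import cv2
print(read_state()); print(grasp_offset if not callable(grasp_offset) else grasp_offset())
for n in("side","top","wrist"):
    print(n,camera_params(n))
for n in("side","top"):
    im=snapshot(n); cv2.imwrite(f"pics/{n}0.png",im[:,:,::-1])
    for q in("jar_large","jar_medium","jar_small","carrier","slicer_front","wash_bottle","beaker","label_roll"):
        try: print(n,q,[(round(d["conf"],2),[round(float(v)*s,1) for v,s in zip(d["extent"],(560,420,560,420))]) for d in recognise(n,q)[:5]])
        except Exception as e: print(n,q,e)
E
```

```text
pics
{'time': 0.0, 'joint_pos': array([-7.49214381e+01,  1.72147750e+01,  8.71820830e+01, -1.68686321e-03,
        7.56705733e+01, -3.81759843e+00]), 'qd': array([ 0.01669402, -0.00415123,  0.06081333, -0.03819091, -0.1495124 ,
        0.0077823 ]), 'effort': array([ 7.35104804e-04, -5.31811559e+01, -3.52730942e+01,  7.08737341e-02,
        2.43776949e-02, -7.97226971e-05]), 'tcp_pos': array([ 178.02180133, -520.09898245,  204.88134418]), 'ee_rot': array([-9.00673904e+01,  2.85932925e-03, -1.61103423e+02]), 'wrist_force': array([-0.65072232, -0.43502657,  0.5179022 ]), 'moment': array([ 0.00532543, -0.0697427 ,  0.02144634]), 'opening': 0.9994739373671441}
18.8
side {'vfov': 42.418425005786055, 'cx': 291.0909969868006, 'cy': 217.6328644675898, 'position': array([ -176.33855181, -1410.79878814,  1328.1503038 ]), 'orientation': array([ 49.7854553 ,  -1.07564976, -29.03112439])}
top {'vfov': 42.964835895909054, 'cx': 273.4380195189283, 'cy': 208.90850804378073, 'position': array([ 240.08362785, -177.59196333, 1615.89298082]), 'orientation': array([ 11.77314076,   0.11644329, -84.3607640
[... 738 characters left out ...]
31.7]), (0.38, [316.1, 174.3, 26.5, 55.2])]
side label_roll [(0.96, [319.2, 319.2, 24.9, 26.9])]
top jar_large [(0.87, [121.8, 241.3, 28.2, 27.3])]
top jar_medium [(0.55, [176.4, 233.6, 25.1, 23.6])]
top jar_small [(0.85, [231.0, 235.5, 20.5, 19.7]), (0.71, [127.7, 210.1, 22.8, 19.3]), (0.64, [370.4, 245.9, 15.7, 19.9])]
top carrier [(0.97, [278.1, 193.9, 84.5, 82.1])]
top slicer_front it knows: beaker, carrier, free_cell, jar_large, jar_medium, jar_small, label_roll, packed_blue, packed_small, wash_bottle
top wash_bottle [(0.76, [264.4, 146.8, 23.7, 31.5])]
top beaker [(0.71, [310.0, 155.5, 26.0, 25.0])]
top label_roll [(0.81, [407.2, 254.3, 27.2, 20.6]), (0.43, [329.4, 223.9, 18.9, 20.3])]
```

Run:
```python
import cv2
im=cv2.imread("pics/top0.png")
cv2.imwrite("pics/top0c.png",cv2.resize(im[110:320,90:450],(800,467),interpolation=cv2.INTER_CUBIC))
```

```text
(no output)
```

View pics/top0c.png

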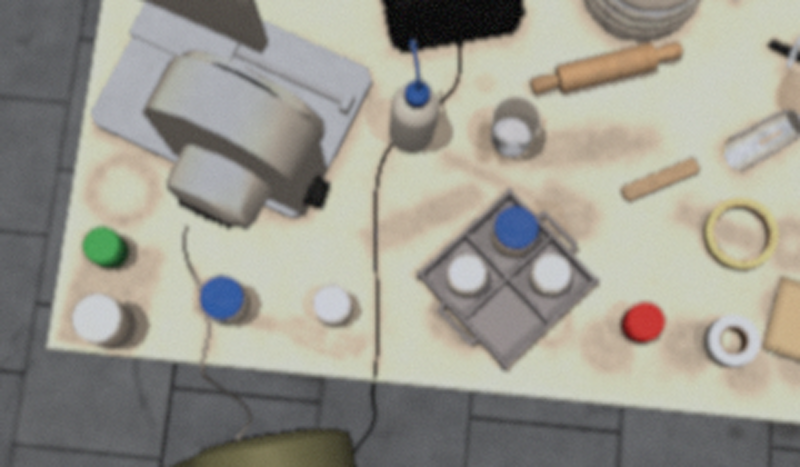

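View pics/side0.png

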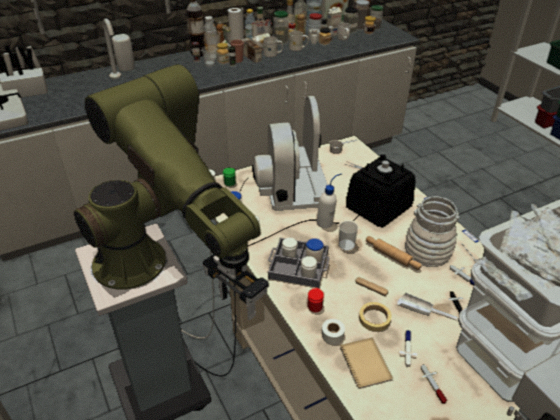

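```bash
cat > h.py <<'E'
import numpy as np, cv2, sys
from bench import *
from scipy.spatial.transform import Rotation as Ro
def cam(n):
    p=camera_params(n); f=210/np.tan(np.radians(p["vfov"]/2))
    return p,f,Ro.from_euler("xyz",p["orientation"],degrees=True).as_matrix()
def unproj(c,u,v,z):
    p,f,R=c; d=R@np.array([(u-p["cx"])/f,-(v-p["cy"])/f,-1]); P=p["position"]
    return P+d*(z-P[2])/d[2]
def proj(c,X):
    p,f,R=c; q=(np.atleast_2d(X)-p["position"])@R
    return np.c_[p["cx"]+f*q[:,0]/-q[:,2], p["cy"]-f*q[:,1]/-q[:,2]]
def plan(x,y,z,yaw=None):
    "offset in tool axes (m) and turn to reach a world TCP pose; yaw = jaw direction angle in world, mod 180"
    s=read_state(); R=Ro.from_euler("xyz",s["ee_rot"],degrees=True).as_matrix()
    o=R.T@(np.array([x,y,z])-s["tcp_pos"])/1000
    a=np.degrees(np.arctan2(R[1,2],R[0,2])); t=0
    if yaw is not None: t=-((yaw-a+90)%180-90)
    print("t",round(s["time"],2),"tcp",s["tcp_pos"].round(1),"jaw",round(a,1),"open",round(s["opening"],3),"F",s["wrist_force"].round(1),"j",s["joint_pos"].round(0),"| OFFSET",o.round(4),"TURN",round(t,1))
E
python3 - <<'E'
from h import *
im=cv2.imread("pics/top0.png"); c=cam("top")
hsv=cv2.cvtColor(cv2.GaussianBlur(im,(3,3),0),cv2.COLOR_BGR2HSV)
def blob(u,v,mask,r=18):
    m=np.zeros_like(mask); m[v-r:v+r,u-r:u+r]=mask[v-r:v+r,u-r:u+r]
    n,l,s,ce=cv2.connectedComponentsWithStats(m); 
    k=l[v,u]; return ce[k],s[k]
blue=((hsv[...,0]>95)&(hsv[...,0]<130)&(hsv[...,1]>110)).astype(np.uint8)
white=((hsv[...,1]<28)&(hsv[...,2]>165)).astype(np.uint8)
for p in ((135,252),(240,247),(300,233),(338,232),(250,180),(190,244),(338,260)): print(p,hsv[p[1],p[0]])
for n,u,v,h,m in (("large",135,252,92,white),("small",240,247,62,white),("medium",190,244,75,blue),("pk1",300,233,67,white),("pk2",338,232,67,white),("pkb",322,213,80,blue)):
    ce,s=blob(u,v,m); print(n,ce.round(1),s,unproj(c,*ce,h).round(1))
for n,u,v,h in (("carr R",90+598*.45,110+283*.45,36),("carr B",90+507*.45,110+369*.45,36),("carr L",90+418*.45,110+273*.45,36),("carr T",90+510*.45,110+190*.45,36),("slicer",90+215*.45,110+228*.45,200),("green",136,220,62),("red",379,255,62),("edge",112,267,0),("edge2",440,297,0)):
    print(n,unproj(c,u,v,h).round(0))
E
```

```text
(135, 252) [107   9 209]
(240, 247) [113  11 212]
(300, 233) [109  10 211]
(338, 232) [102   6 207]
(250, 180) [ 33  26 205]
(190, 244) [109 166 161]
(338, 260) [ 25  36 200]
large [132.6 252.4] [122 242  22  23 386] [389.3 246.4  92. ]
small [238.8 240.1] [222 229  34  29 706] [458.8 -50.4  62. ]
medium [189.4 243.6] [181 235  18  18 257] [432.8  90.4  75. ]
pk1 [299.6 232.2] [292 224  16  17 218] [ 498.9 -226.    67. ]
pk2 [337.8 232.1] [330 224  17  17 217] [ 510.2 -337.8   67. ]
pkb [321.9 211.9] [313 203  19  18 260] [ 563.3 -285.5   80. ]
carr R [ 506. -405.   36.]
carr B [ 379. -293.   36.]
carr L [ 496. -163.   36.]
carr T [ 623. -277.   36.]
slicer [500.  87. 200.]
green [489. 259.  62.]
red [ 455. -463.   62.]
edge [348. 327.   0.]
edge2 [ 356. -663.    0.]
```

Emit:
step_arm([
  [-0.277,0,-0.154],
  [-0.277,0,-0.154],
  [-0.277,0,-0.154],
  [-0.277,0,-0.154],
  [-0.277,0,-0.154],
  [-0.277,0,-0.154],
  [-0.277,0,-0.154],
  [-0.277,0,-0.154],
], yaw=[16,16,16,16,16,16,16,16], claw=1)

```text
time: 1.47
tcp_pos: [391.9, -282.5, 205.7]
ee_rot: [-90.0, 0.0, -177.0]
wrist_force: [0.4, 0.3, -0.3]
opening: 1.0
```

```bash
python3 -c "
from h import *
plan(385,246,205,-87)"
```

```text
t 1.47 tcp [ 391.9 -282.5  205.7] jaw -87.0 open 1.0 F [ 0.4  0.3 -0.3] j [-40.   9.  98.   0.  74.  47.] | OFFSET [-0.0204  0.0007 -0.5281] TURN -0.0
```

```bash
python3 -c "
from h import *
im=snapshot('wrist'); cv2.imwrite('pics/wc.png',im[:,:,::-1]); c=cam('wrist'); print(c[0])
np.save('pics/wc.npy',np.array([c[0],c[1],c[2]],dtype=object),allow_pickle=True)"
```

```text
{'vfov': 58.38309086479559, 'cx': 278.6788291431114, 'cy': 208.83657657610863, 'position': array([ 463.33599126, -277.01655582,  386.3278377 ]), 'orientation': array([-1.37460873e+01,  7.00696476e-02, -8.68939229e+01])}
```

Emit:
step_arm([
  [-0.01,0,-0.264],
  [-0.01,0,-0.264],
  [-0.01,0,-0.264],
  [-0.01,0,-0.264],
  [-0.01,0,-0.264],
  [-0.01,0,-0.264],
  [-0.01,0,-0.264],
  [-0.01,0,-0.264],
], yaw=[0,0,0,0,0,0,0,0])

```text
time: 2.18
tcp_pos: [386.8, -18.3, 205.7]
ee_rot: [-90.0, 0.0, -176.9]
wrist_force: [0.1, -1.5, 0.7]
opening: 0.998
```

Emit:
step_arm([
  [0.01,0,-0.264],
  [0.01,0,-0.264],
  [0.01,0,-0.264],
  [0.01,0,-0.264],
  [0.01,0,-0.264],
  [0.01,0,-0.264],
  [0.01,0,-0.264],
  [0.01,0,-0.264],
], yaw=[0,0,0,0,0,0,0,0])

```text
time: 2.85
tcp_pos: [363.6, 244.2, 205.2]
ee_rot: [-90.0, -0.0, -176.9]
wrist_force: [0.6, -1.3, -0.3]
opening: 0.999
```

```bash
python3 -c "
from h import *
plan(389,246,205,-87)
im=snapshot('wrist'); cv2.imwrite('pics/wl.png',im[:,:,::-1]); c=cam('wrist')
np.save('pics/wl.npy',np.array([c[0],c[1],c[2]],dtype=object),allow_pickle=True)
a=cv2.imread('pics/wc.png');b=cv2.imread('pics/wl.png')
cv2.imwrite('pics/two.png',cv2.resize(np.hstack([a,b]),(800,300)))
for q in ('jar_large',): print([(round(d['conf'],2),np.round(np.array(d['extent'])*[560,420,560,420],1)) for d in recognise('wrist',q)])
"
```

```text
t 2.85 tcp [363.6 244.2 205.2] jaw -86.9 open 0.999 F [ 0.6 -1.3 -0.3] j [ 29.   3. 104.   0.  73. 116.] | OFFSET [-0.0255  0.0002 -0.0004] TURN 0.1
[(0.67, array([242. , 124.1,  82.8,  86.6]))]
```

View pics/two.png

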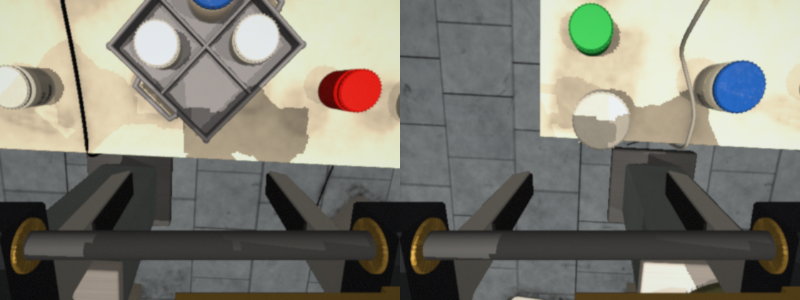

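```bash
cat >> h.py <<'E'
def load(n):
    return cv2.imread(f"pics/{n}.png"), tuple(np.load(f"pics/{n}.npy",allow_pickle=True))
def fitlid(im,c,x,y,h,r0,span=16,dr=2.5):
    g=cv2.GaussianBlur(im,(0,0),1.2).astype(np.float32)
    gx=np.linalg.norm(np.dstack([cv2.Sobel(g,cv2.CV_32F,1,0)]),axis=2); gy=np.linalg.norm(cv2.Sobel(g,cv2.CV_32F,0,1),axis=2)
    m=np.minimum(np.hypot(gx,gy),150); t=np.linspace(0,2*np.pi,72,endpoint=False)
    def sc(p):
        X=np.c_[p[0]+p[2]*np.cos(t),p[1]+p[2]*np.sin(t),np.full(72,h)]; q=proj(c,X).astype(np.float32)
        return float(cv2.remap(m,q[:,0].copy(),q[:,1].copy(),cv2.INTER_LINEAR).mean())
    best=max((sc((x+a,y+b,r)),x+a,y+b,r) for a in np.arange(-span,span+1,1.) for b in np.arange(-span,span+1,1.) for r in np.arange(r0-dr,r0+dr+.1,.5))
    return [round(float(v),1) for v in best]
E
python3 - <<'E'
from h import *
im,c=load("wl"); t=read_state()["tcp_pos"]
print("large",fitlid(im,c,387,246,92,33)); print("med",fitlid(im,c,433,90,75,30)); 
print("green",unproj(c,190*1.4,28*1.4,62).round(0))
im,c=load("wc")
for n,x,y,h,r in (("pk1",499,-226,67,26),("pk2",510,-338,67,26),("small",441,-53,62,26)): print(n,fitlid(im,c,x,y,h,r))
for n,u,v in(("B",207,141),("L",108,44),("R",305,42)): print(n,unproj(c,u*1.4,v*1.4,36).round(0))
cv2.imwrite("pics/wcz.png",cv2.resize(im[0:210,130:450],(800,525),interpolation=cv2.INTER_CUBIC))
E
```

```text
large [130.3, 393.0, 242.0, 31.0]
med [150.0, 437.0, 89.0, 29.5]
green [493. 259.  62.]
pk1 [150.0, 505.0, -226.0, 24.0]
pk2 [149.9, 516.0, -338.0, 24.5]
small [92.7, 447.0, -53.0, 23.5]
B [ 390. -291.   36.]
L [ 504. -163.   36.]
R [ 520. -403.   36.]
```

View pics/wcz.png

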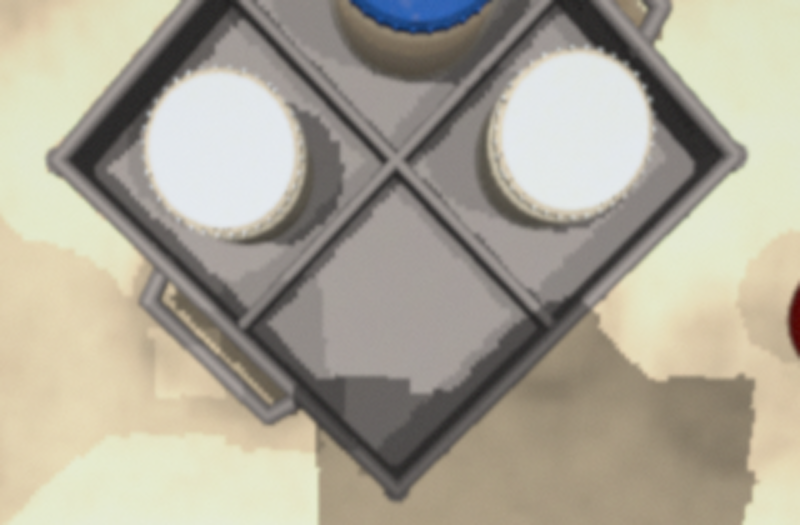

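```bash
sed -i 's/m=np.minimum(np.hypot(gx,gy),150)/m=np.sqrt(np.hypot(gx,gy))/' h.py
python3 - <<'E'
from h import *
im,c=load("wl")
print("large",fitlid(im,c,390,244,92,32)); print("med",fitlid(im,c,433,90,75,29)); 
im,c=load("wc")
for n,x,y,h,r in (("pk1",501,-226,67,25),("pk2",513,-338,67,25),("small",443,-53,62,25)): print(n,fitlid(im,c,x,y,h,r))
U=lambda u,v,z: unproj(c,130+u/2.5-.5,v/2.5-.5,z).round(1)
print("L",U(52,158,36),"R",U(745,155,36),"B",U(397,494,36),"ctr",U(397,160,32),"dl",U(245,325,32),"dr",U(546,322,32))
im=cv2.imread("pics/top0.png"); c=cam("top"); print("top")
for n,x,y,h,r in (("large",389,246,92,32),("med",433,90,75,29),("small",441,-53,62,25),("pk1",499,-226,67,25),("pk2",510,-338,67,25)): print(n,fitlid(im,c,x,y,h,r))
E
```

```text
large [12.8, 393.0, 242.0, 31.5]
med [20.0, 437.0, 89.0, 29.5]
pk1 [15.4, 505.0, -226.0, 24.5]
pk2 [15.9, 516.0, -338.0, 24.5]
small [9.2, 447.0, -59.0, 25.5]
L [ 503.3 -161.7   36. ] R [ 517.4 -404.1   36. ] B [ 389.7 -289.8   36. ] ctr [ 509.7 -282.6   32. ] dl [ 449.5 -230.    32. ] dr [ 456.6 -340.9   32. ]
top
large [13.6, 389.0, 244.0, 30.0]
med [16.1, 433.0, 91.0, 29.0]
small [11.9, 440.0, -54.0, 22.5]
pk1 [17.3, 499.0, -227.0, 24.5]
pk2 [17.9, 511.0, -338.0, 25.0]
```

Run:
```python
from h import *
im,c=load("wl"); s=read_state(); R=Ro.from_euler("xyz",s["ee_rot"],degrees=True).as_matrix()
b=cv2.resize(im[210:350,150:430],(800,400),interpolation=cv2.INTER_CUBIC)
for sz in(-1,1):
  for zz,col in((47,(0,0,255)),(59.5,(0,255,0))):
    q=proj(c,np.array([s["tcp_pos"]+R@np.array([a,0,sz*zz]) for a in(-8,8)])); print(q.round(1))
    for p in q: cv2.circle(b,tuple(int(v) for v in ((p[0]-150+.5)*800/280,(p[1]-210+.5)*400/140)),3,col,-1)
cv2.imwrite("pics/tips.png",b)
```

```text
[[186.9 241.7]
 [188.6 271.2]]
[[162.1 241.6]
 [164.4 271.1]]
[[372.9 242.1]
 [371.  271.6]]
[[397.6 242.1]
 [395.2 271.6]]
```

View pics/tips.png

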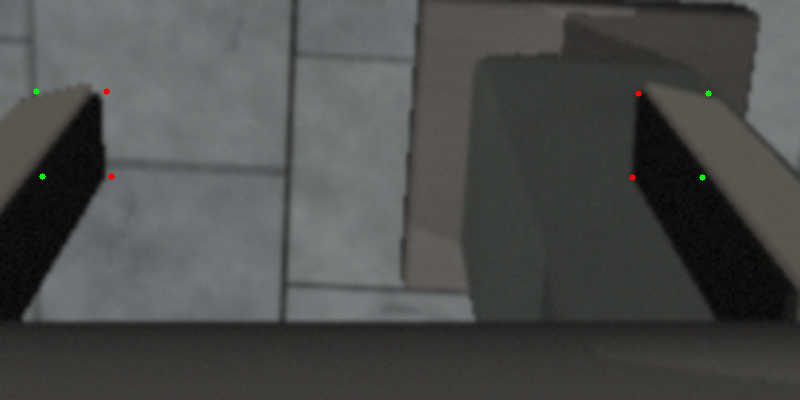

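Emit:
step_arm([
  [-0.0292,0,0.0038],
  [-0.0292,0.04,0.0038],
  [-0.0292,0.08,0.0038],
  [-0.0292,0.115,0.0038],
  [-0.0292,0.14,0.0038],
  [-0.0292,0.155,0.0038],
  [-0.0292,0.161,0.0038],
  [-0.0292,0.161,0.0038],
], yaw=[0,0,0,0,0,0,0,0])

```text
time: 3.62
tcp_pos: [393.1, 238.6, 43.7]
ee_rot: [-90.0, -0.1, -177.2]
wrist_force: [-0.1, -0.3, -0.5]
opening: 1.0
```

Emit:
step_arm([
  [0,0,0],
  [0,0,0],
  [0,0,0],
  [0,0,0],
  [0,0,0],
  [0,0,0],
  [0,0,0],
  [0,0,0],
], yaw=[0,0,0,0,0,0,0,0], claw=0.62, squeeze=15)

```text
time: 4.28
tcp_pos: [393.4, 240.5, 45.2]
ee_rot: [-90.1, 0.1, -177.1]
wrist_force: [-0.5, 1.4, 8.1]
opening: 0.695
```

Emit:
step_arm([
  [0,0,0],
  [0,-0.003,0],
  [0,-0.01,0],
  [0,-0.02,0],
  [0,-0.035,0],
  [0,-0.05,0],
  [0,-0.058,0],
  [0,-0.06,0],
], yaw=[0,0,0,0,0,0,0,0], claw=0.5)

```text
time: 4.95
tcp_pos: [393.6, 240.4, 106.3]
ee_rot: [-90.1, 0.1, -177.1]
wrist_force: [0.8, 0.5, -2.5]
opening: 0.69
```

```bash
python3 -c "
from h import *
im=snapshot('wrist'); cv2.imwrite('pics/wg.png',im[:,:,::-1]); c=cam('wrist')
np.save('pics/wg.npy',np.array([c[0],c[1],c[2]],dtype=object),allow_pickle=True)
s=read_state(); h=s['tcp_pos'][2]-44.5+92
print(s['tcp_pos'],s['moment'],fitlid(im,c,*s['tcp_pos'][:2],h,32))
plan(395,-286,105,-86.6)"
```

```text
[393.36614849 240.24288954 105.585311  ] [ 0.05916491  0.04044603 -0.01042599] [10.4, 395.4, 240.2, 31.5]
t 5.0 tcp [393.4 240.2 105.6] jaw -87.1 open 0.695 F [-1.1  1.4 -2.3] j [ 27.  13. 107.  -0.  60. 114.] | OFFSET [2.500e-02 2.000e-04 5.257e-01] TURN -0.5
```

View pics/wg.png

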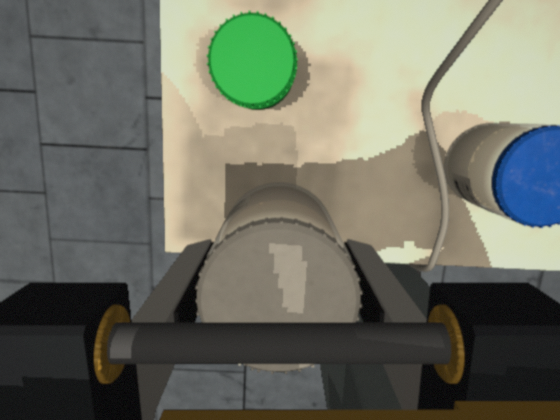

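Emit:
step_arm([
  [0,-0.015,0],
  [0,-0.04,0],
  [0,-0.065,0.005],
  [0,-0.085,0.015],
  [0,-0.096,0.035],
  [0,-0.1,0.06],
  [0,-0.1,0.09],
  [0,-0.1,0.12],
], yaw=[0,0,0,0,0,0,0,0])

```text
time: 5.67
tcp_pos: [398.7, 119.2, 204.0]
ee_rot: [-90.0, -0.0, -177.0]
wrist_force: [0.7, -0.3, -2.3]
opening: 0.69
```

Emit:
step_arm([
  [0,0,0.032],
  [0,0,0.066],
  [0,0,0.1],
  [0,0,0.134],
  [0,0,0.168],
  [0,0,0.2],
  [0,0,0.232],
  [0,0,0.262],
], yaw=[0,0,0,0,0,0,0,0])

```text
time: 6.33
tcp_pos: [411.8, -143.2, 203.8]
ee_rot: [-90.0, -0.1, -177.1]
wrist_force: [0.9, 0.2, -2.1]
opening: 0.689
```

```bash
python3 -c "
from h import *
plan(449,-286.2,205,-86.6)"
```

```text
t 6.33 tcp [ 411.8 -143.2  203.8] jaw -87.1 open 0.689 F [ 0.9  0.2 -2.1] j [-24.   3. 105.  -0.  73.  63.] | OFFSET [-0.03   -0.0013  0.1447] TURN -0.5
```

Emit:
step_arm([
  [-0.006,0,0.028],
  [-0.012,0,0.055],
  [-0.018,0,0.08],
  [-0.023,0,0.1],
  [-0.027,0,0.118],
  [-0.029,0,0.132],
  [-0.03,0,0.141],
  [-0.03,0,0.1447],
], yaw=[0,0,0,0,0,0,0,0])

```text
time: 7.0
tcp_pos: [449.4, -285.2, 203.5]
ee_rot: [-90.0, -0.1, -177.1]
wrist_force: [-0.0, 1.2, -1.3]
opening: 0.69
```

```bash
python3 -c "
from h import *
im=snapshot('wrist'); cv2.imwrite('pics/wp.png',im[:,:,::-1]); c=cam('wrist')
np.save('pics/wp.npy',np.array([c[0],c[1],c[2]],dtype=object),allow_pickle=True)
s=read_state(); h=s['tcp_pos'][2]-44.5+92
print(fitlid(im,c,*s['tcp_pos'][:2],h,32,8))
for n,x,y,h,r in (('pk1',503,-226,67,25),('pk2',514,-338,67,25)): print(n,fitlid(im,c,x,y,h,r,8))
plan(449,-286.2,51,-86.6)"
```

```text
[10.8, 452.3, -285.1, 31.0]
pk1 [15.3, 502.0, -228.0, 24.0]
pk2 [14.2, 513.0, -339.0, 25.5]
t 7.05 tcp [ 449.3 -285.1  203.7] jaw -87.1 open 0.694 F [-0.4 -0.1 -2. ] j [-36.  15.  90.  -0.  75.  51.] | OFFSET [0.0002 0.1527 0.0012] TURN -0.5
```

View pics/wp.png

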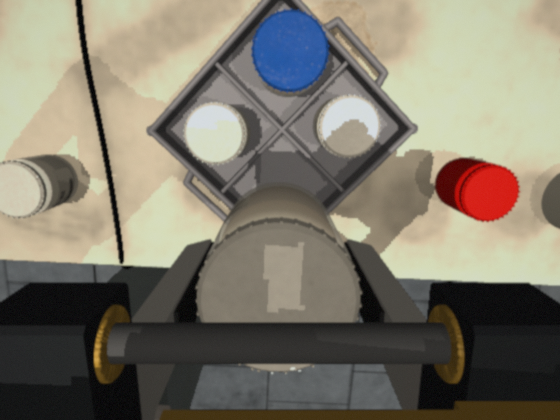

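```bash
python3 -c "
from h import *
im,c=load('wp')
for n,u,v,z in(('L',148,130,36),('R',417,128,36),('ctr',282,128,32),('T',283,-1,36),('dl',224,190,32),('dr',341,189,32)): print(n,unproj(c,u,v,z).round(1))
im,c0=load('wc')
print(proj(c0,[[451,-286,5]]))
"
```

```text
L [ 500.8 -163.8   36. ]
R [ 514.9 -407.3   36. ]
ctr [ 508.6 -285.2   32. ]
T [ 614.4 -280.5   36. ]
dl [ 448.1 -233.1   32. ]
dr [ 454.7 -344.4   32. ]
[[287.50434038 130.15470406]]
```

Emit:
step_arm([
  [0.002,0.015,0.0024],
  [0.0025,0.045,0.0024],
  [0.0025,0.075,0.0024],
  [0.0025,0.105,0.0024],
  [0.0025,0.128,0.0024],
  [0.0025,0.14,0.0024],
  [0.0025,0.146,0.0024],
  [0.0025,0.148,0.0024],
], yaw=[0,0,0,0,0,0,0,0])

```text
time: 7.72
tcp_pos: [446.9, -286.2, 55.8]
ee_rot: [-90.1, -0.1, -177.1]
wrist_force: [-0.1, 0.5, -1.6]
opening: 0.691
```

Emit:
step_arm([
  [0,0.001,0],
  [0,0.002,0],
  [0,0.003,0],
  [0,0.0035,0],
  [0,0.004,0],
  [0,0.0045,0],
  [0,0.005,0],
  [0,0.005,0],
], yaw=[0,0,0,0,0,0,0,0])

```text
time: 8.38
tcp_pos: [447.2, -287.0, 51.4]
ee_rot: [-90.0, -0.0, -177.1]
wrist_force: [-0.8, 0.3, -2.3]
opening: 0.689
```

Emit:
step_arm([
  [0,0.0004,0],
  [0,0.0008,0],
  [0,0.0012,0],
  [0,0.0014,0],
  [0,0.0016,0],
  [0,0.0016,0],
  [0,0.0016,0],
  [0,0.0016,0],
], yaw=[0,0,0,0,0,0,0,0])

```text
time: 9.05
tcp_pos: [447.2, -287.0, 50.3]
ee_rot: [-90.0, 0.0, -177.1]
wrist_force: [-2.6, 0.6, 5.1]
opening: 0.694
```

Emit:
step_arm([
  [0,0,0],
  [0,0,0],
  [0,0,0],
  [0,0,0],
  [0,0,0],
  [0,0,0],
  [0,0,0],
  [0,0,0],
], yaw=[0,0,0,0,0,0,0,0], claw=1)

```text
time: 9.72
tcp_pos: [447.2, -287.0, 49.8]
ee_rot: [-90.0, -0.0, -177.1]
wrist_force: [0.4, 0.5, 0.4]
opening: 1.001
```

Emit:
step_arm([
  [0,-0.01,0],
  [0,-0.04,0],
  [0,-0.08,0],
  [0,-0.12,0],
  [0,-0.155,0],
  [0,-0.155,0],
  [0,-0.155,0],
  [0,-0.155,0],
], yaw=[0,0,0,0,0,0,0,0])

```text
time: 10.38
tcp_pos: [446.9, -286.8, 204.6]
ee_rot: [-90.0, -0.0, -177.1]
wrist_force: [-0.3, 0.5, -0.8]
opening: 1.002
```

Emit:
step_arm([
  [0.02,0,0],
  [0.06,0,0],
  [0.06,0,0],
  [0.06,0,0],
  [0.06,0,0],
  [0.06,0,0],
  [0.06,0,0],
  [0.06,0,0],
], yaw=[0,0,0,0,0,0,0,0])

```text
time: 11.05
tcp_pos: [387.7, -289.9, 204.5]
ee_rot: [-90.0, -0.0, -177.1]
wrist_force: [-0.1, 0.3, -0.4]
opening: 1.001
```

```bash
cat > shot.py <<'E'
from h import *
def shot(n):
    im=snapshot('wrist')[:,:,::-1].copy(); cv2.imwrite(f'pics/{n}.png',im); c=cam('wrist')
    np.save(f'pics/{n}.npy',np.array([c[0],c[1],c[2]],dtype=object),allow_pickle=True); return im,c
E
python3 -c "
from shot import *
im,c=shot('w1')
print(fitlid(im,c,449,-287,97,32,10))
for n,x,y,h,r in (('pk1',503,-226,67,25),('pk2',514,-338,67,25)): print(n,fitlid(im,c,x,y,h,r,8))
plan(380,90,205,-86.6)"
```

```text
[18.0, 448.0, -287.0, 31.5]
pk1 [15.8, 503.0, -228.0, 24.0]
pk2 [16.2, 513.0, -339.0, 26.0]
t 11.1 tcp [ 387.6 -289.9  204.6] jaw -87.1 open 0.999 F [0.2 0.  0.5] j [-41.   9.  98.   0.  74.  46.] | OFFSET [-1.180e-02 -3.000e-04 -3.798e-01] TURN -0.5
```

View pics/w1.png

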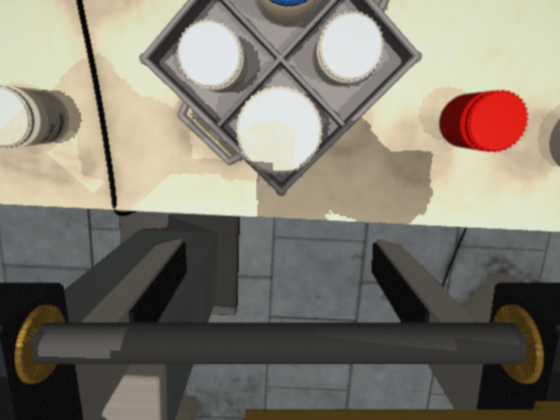

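Emit:
step_arm([
  [0,0,-0.02],
  [0,0,-0.06],
  [0,0,-0.1],
  [0,0,-0.14],
  [0,0,-0.18],
  [0,0,-0.22],
  [0,0,-0.26],
  [0,0,-0.3],
], yaw=[0,0,0,0,0,0,0,0])

```text
time: 11.77
tcp_pos: [371.7, 11.5, 205.1]
ee_rot: [-90.0, 0.0, -177.1]
wrist_force: [0.7, -0.2, 0.4]
opening: 1.002
```

Emit:
step_arm([
  [-0.004,0.01,-0.04],
  [-0.0086,0.0215,-0.079],
  [-0.0086,0.0215,-0.079],
  [-0.0086,0.0215,-0.079],
  [-0.0086,0.0215,-0.079],
  [-0.0086,0.0215,-0.079],
  [-0.0086,0.0215,-0.079],
  [-0.0086,0.0215,-0.079],
], yaw=[0,0,0,0,0,0,0,0])

```text
time: 12.43
tcp_pos: [377.0, 88.0, 183.6]
ee_rot: [-90.0, 0.0, -177.2]
wrist_force: [0.4, 0.5, -0.0]
opening: 0.998
```

```bash
cat >> h.py <<'E'
from scipy.optimize import minimize
_f=fitlid
def fitlid(im,c,x,y,h,r0,span=10,dr=2.5):
    b=_f(im,c,x,y,h,r0,span,dr)
    g=cv2.GaussianBlur(im,(0,0),1.5).astype(np.float32); m=np.linalg.norm(np.dstack([cv2.Sobel(g,cv2.CV_32F,1,0),cv2.Sobel(g,cv2.CV_32F,0,1)]),axis=2)**.5
    t=np.linspace(0,2*np.pi,180,endpoint=False)
    def sc(p):
        q=proj(c,np.c_[p[0]+p[2]*np.cos(t),p[1]+p[2]*np.sin(t),np.full(180,h)]).astype(np.float32)
        return -float(cv2.remap(m,q[:,0].copy(),q[:,1].copy(),cv2.INTER_CUBIC).mean())
    o=minimize(sc,b[1:],method="Nelder-Mead",options=dict(initial_simplex=np.array(b[1:])+np.vstack([np.zeros(3),np.eye(3)])))
    return o.x.round(2),round(-o.fun,2)
E
python3 -c "
from shot import *
im,c=load('w1'); print('L',fitlid(im,c,449,-287,97,32))
im,c=load('wl'); print('Lbefore',fitlid(im,c,392,243,92,32))
im,c=shot('w2'); p,_=fitlid(im,c,437,89,75,29); print('M',p,_)
plan(p[0],p[1],21,-86.6)"
```

```text
L (array([ 447.47, -287.01,   31.51]), np.float64(17.7))
Lbefore (array([393.21, 242.15,  31.21]), np.float64(12.45))
M [437.17  89.16  28.92] 16.88
t 12.48 tcp [376.9  88.2 183.6] jaw -87.2 open 0.999 F [ 0.2 -0.3 -0.5] j [  8.  -3. 113.  -0.  70.  95.] | OFFSET [-0.0602  0.1626  0.002 ] TURN -0.6
```

View pics/w2.png

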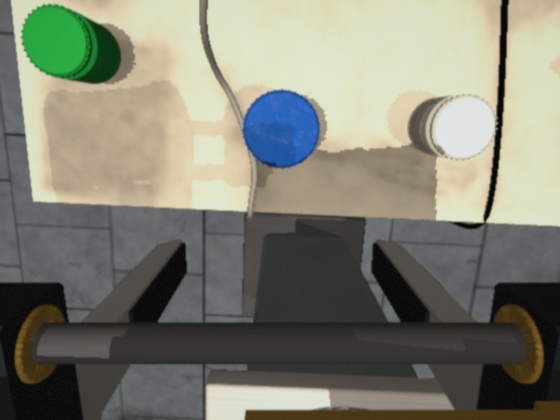

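Emit:
step_arm([
  [0,0.03,0.002],
  [0,0.07,0.002],
  [0,0.108,0.002],
  [0,0.138,0.002],
  [0,0.153,0.002],
  [0,0.16,0.002],
  [0,0.1625,0.002],
  [0,0.1625,0.002],
], yaw=[0,0,0,0,0,0,0,0])

```text
time: 13.15
tcp_pos: [377.2, 86.8, 21.2]
ee_rot: [-90.0, 0.0, -177.1]
wrist_force: [-0.3, -0.6, -0.1]
opening: 1.004
```

Emit:
step_arm([
  [-0.01,0,0],
  [-0.022,0,0],
  [-0.032,0,0],
  [-0.038,0,0],
  [-0.041,0,0],
  [-0.043,0,0],
  [-0.045,0,0],
  [-0.047,0,0],
], yaw=[0,0,0,0,0,0,0,0])

```text
time: 13.82
tcp_pos: [423.7, 89.3, 21.0]
ee_rot: [-90.0, 0.0, -177.1]
wrist_force: [0.3, -0.3, 0.5]
opening: 0.998
```

```bash
python3 -c "
from h import *
plan(437.2,89.2,21,-86.6)"
```

```text
t 13.82 tcp [423.7  89.3  21. ] jaw -87.1 open 0.998 F [ 0.3 -0.3  0.5] j [  7.  18. 115.   0.  47.  94.] | OFFSET [-0.0135  0.      0.0008] TURN -0.5
```

Emit:
step_arm([
  [-0.002,0,0.0008],
  [-0.004,0,0.0008],
  [-0.006,0,0.0008],
  [-0.008,0,0.0008],
  [-0.01,0,0.0008],
  [-0.012,0,0.0008],
  [-0.0135,0,0.0008],
  [-0.0135,0,0.0008],
], yaw=[0,0,0,0,0,0,0,0])

```text
time: 14.48
tcp_pos: [437.5, 89.2, 20.8]
ee_rot: [-90.0, 0.0, -177.1]
wrist_force: [-0.0, 0.3, 0.9]
opening: 1.002
```

Emit:
step_arm([
  [0,0,0],
  [0,0,0],
  [0,0,0],
  [0,0,0],
  [0,0,0],
  [0,0,0],
  [0,0,0],
  [0,0,0],
], yaw=[0,0,0,0,0,0,0,0], claw=0.45, squeeze=15)

```text
time: 15.15
tcp_pos: [437.3, 89.2, 20.9]
ee_rot: [-90.0, -0.0, -177.1]
wrist_force: [-0.1, -0.3, 0.5]
opening: 0.63
```

```bash
python3 -c "
from h import *
plan(437.2,89.2,21,-86.6)"
```

```text
t 15.15 tcp [437.3  89.2  20.9] jaw -87.1 open 0.63 F [-0.1 -0.3  0.5] j [  7.  19. 113.  -0.  48.  94.] | OFFSET [ 0.0001 -0.0001 -0.    ] TURN -0.5
```

Emit:
step_arm([
  [0,-0.004,0],
  [0,-0.015,0],
  [0.01,-0.03,0],
  [0.025,-0.055,0],
  [0.04,-0.085,0],
  [0.05,-0.115,0],
  [0.05,-0.14,0.005],
  [0.05,-0.155,0.02],
], yaw=[0,0,0,0,0,0,0,0])

```text
time: 15.82
tcp_pos: [388.4, 67.4, 178.8]
ee_rot: [-90.0, 0.2, -177.0]
wrist_force: [-0.2, -1.2, -2.3]
opening: 0.631
```

Emit:
step_arm([
  [0,-0.003,0.024],
  [0,-0.005,0.052],
  [0,-0.005,0.084],
  [0,-0.005,0.116],
  [0,-0.005,0.148],
  [0,-0.005,0.18],
  [0,-0.005,0.21],
  [0,-0.005,0.236],
], yaw=[0,0,0,0,0,0,0,0])

```text
time: 16.48
tcp_pos: [399.8, -170.8, 181.0]
ee_rot: [-90.0, -0.0, -177.1]
wrist_force: [0.9, 0.4, -2.3]
opening: 0.631
```

```bash
python3 -c "
from h import *
plan(447.6,-287,180,-86.6)"
```

```text
t 16.48 tcp [ 399.8 -170.8  181. ] jaw -87.1 open 0.631 F [ 0.9  0.4 -2.3] j [-28.   4. 106.  -0.  70.  59.] | OFFSET [-0.0419  0.001   0.1184] TURN -0.5
```

Emit:
step_arm([
  [-0.007,0,0.022],
  [-0.015,0,0.045],
  [-0.023,0,0.067],
  [-0.03,0,0.086],
  [-0.036,0,0.101],
  [-0.04,0,0.112],
  [-0.0419,0,0.1184],
  [-0.0419,0,0.1184],
], yaw=[0,0,0,0,0,0,0,0])

```text
time: 17.15
tcp_pos: [448.1, -285.8, 180.6]
ee_rot: [-90.0, -0.0, -177.1]
wrist_force: [-0.6, -0.6, -1.7]
opening: 0.634
```

```bash
python3 -c "
from shot import *
im,c=shot('w3'); s=read_state(); print(fitlid(im,c,*s['tcp_pos'][:2],s['tcp_pos'][2]-21+75,29))
plan(447.6,-287,123,-86.6)"
```

```text
(array([ 448.85, -285.38,   29.41]), np.float64(11.55))
t 17.2 tcp [ 447.9 -285.1  180.6] jaw -87.1 open 0.634 F [-0.  -0.5 -2.2] j [-36.  16.  92.   0.  72.  51.] | OFFSET [0.0004 0.0576 0.0019] TURN -0.5
```

Emit:
step_arm([
  [0.0004,0.008,0.0014],
  [0.0004,0.02,0.0014],
  [0.0004,0.034,0.0014],
  [0.0004,0.045,0.0014],
  [0.0004,0.052,0.0014],
  [0.0004,0.056,0.0014],
  [0.0004,0.0576,0.0014],
  [0.0004,0.0576,0.0014],
], yaw=[0,0,0,0,0,0,0,0])

```text
time: 17.87
tcp_pos: [447.8, -286.5, 123.3]
ee_rot: [-90.0, 0.0, -177.1]
wrist_force: [0.3, -1.3, -2.0]
opening: 0.626
```

```bash
python3 -c "
from h import *
for i in range(3): plan(447.6,-287,118,-86.6); snapshot('top')"
```

```text
t 17.87 tcp [ 447.8 -286.5  123.3] jaw -87.1 open 0.626 F [ 0.3 -1.3 -2. ] j [-37.  20.  95.   0.  65.  51.] | OFFSET [0.0002 0.0053 0.0005] TURN -0.5
t 17.92 tcp [ 447.9 -286.6  123.6] jaw -87.1 open 0.632 F [ 0.7  0.4 -1.9] j [-37.  20.  95.   0.  65.  51.] | OFFSET [0.0003 0.0056 0.0004] TURN -0.5
t 17.97 tcp [ 448.  -286.7  123.8] jaw -87.1 open 0.631 F [-0.1  0.8 -1.6] j [-37.  20.  95.   0.  65.  51.] | OFFSET [0.0004 0.0058 0.0003] TURN -0.5
```

Lower to ~119, then creep.

Emit:
step_arm([
  [0.0003,0.001,0.0003],
  [0.0003,0.002,0.0003],
  [0.0003,0.003,0.0003],
  [0.0003,0.0035,0.0003],
  [0.0003,0.004,0.0003],
  [0.0003,0.0043,0.0003],
  [0.0003,0.0045,0.0003],
  [0.0003,0.0045,0.0003],
], yaw=[0,0,0,0,0,0,0,0])

```text
time: 18.68
tcp_pos: [447.5, -286.9, 118.7]
ee_rot: [-90.0, -0.0, -177.1]
wrist_force: [-0.5, -0.5, -1.5]
opening: 0.629
```

Emit:
step_arm([
  [0,0.0003,0],
  [0,0.0006,0],
  [0,0.0009,0],
  [0,0.0012,0],
  [0,0.0012,0],
  [0,0.0012,0],
  [0,0.0012,0],
  [0,0.0012,0],
], yaw=[0,0,0,0,0,0,0,0])

```text
time: 19.35
tcp_pos: [447.6, -286.9, 117.9]
ee_rot: [-90.0, 0.0, -177.1]
wrist_force: [-0.8, 0.5, 5.2]
opening: 0.63
```

Emit:
step_arm([
  [0,0,0],
  [0,0,0],
  [0,0,0],
  [0,0,0],
  [0,0,0],
  [0,0,0],
  [0,0,0],
  [0,0,0],
], yaw=[0,0,0,0,0,0,0,0], claw=1)

```text
time: 20.02
tcp_pos: [447.5, -286.9, 117.5]
ee_rot: [-90.0, -0.0, -177.1]
wrist_force: [-1.3, -0.7, 0.4]
opening: 1.001
```

Emit:
step_arm([
  [0,-0.01,0],
  [0,-0.035,0],
  [0,-0.07,0],
  [0,-0.11,0],
  [0,-0.15,0],
  [0.02,-0.162,0],
  [0.06,-0.162,0],
  [0.06,-0.162,0],
], yaw=[0,0,0,0,0,0,0,0])

```text
time: 20.68
tcp_pos: [384.0, -289.8, 281.2]
ee_rot: [-89.9, 0.0, -177.2]
wrist_force: [1.2, -0.2, -0.0]
opening: 1.002
```

```bash
python3 -c "
from shot import *
im,c=shot('w4'); print(fitlid(im,c,447.6,-287,172,29))
plan(384,-55,170,-86.6)
t=snapshot('side')[:,:,::-1]; cv2.imwrite('pics/s4.png',t)
cv2.imwrite('pics/w4v.png',np.vstack([cv2.resize(im[0:210],(800,300)),cv2.resize(t[200:320,200:520],(800,300),interpolation=cv2.INTER_CUBIC)]))"
```

```text
(array([ 449.18, -287.22,   29.02]), np.float64(14.27))
t 20.73 tcp [ 385.8 -290.   281. ] jaw -87.2 open 1.001 F [ 0.1 -0.7 -0.3] j [-41.   6.  91.  -0.  83.  46.] | OFFSET [-0.0095  0.1107 -0.235 ] TURN -0.6
```

View pics/w4v.png

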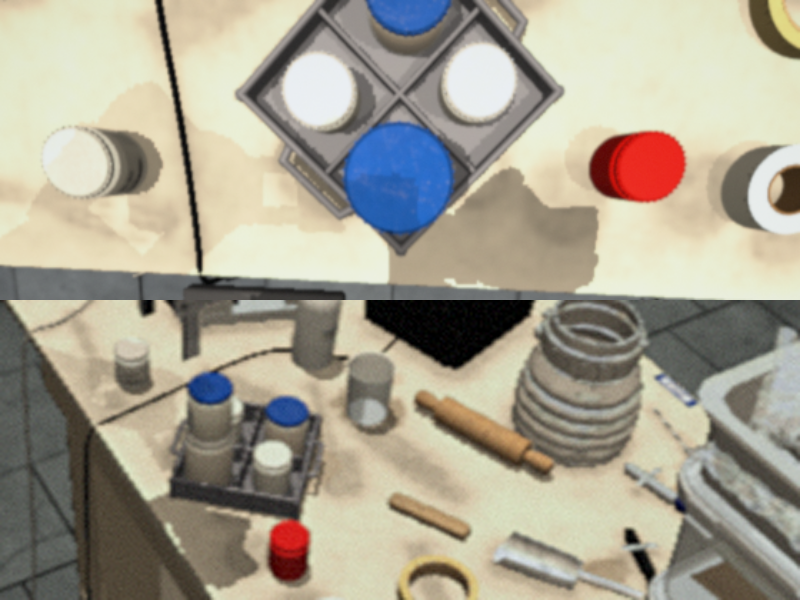

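```bash
cat > shot.py <<'E'
from h import *
def shot(n):
    c=cam('wrist'); im=snapshot('wrist')[:,:,::-1].copy(); cv2.imwrite(f'pics/{n}.png',im)
    np.save(f'pics/{n}.npy',np.array([c[0],c[1],c[2]],dtype=object),allow_pickle=True); return im,c
E
python3 -c "
from shot import *
im,c=shot('w4'); print(fitlid(im,c,447.6,-287,172,29))
plan(384,-55,170,-86.6)"
```

```text
(array([ 447.25, -286.93,   28.98]), np.float64(14.43))
t 20.83 tcp [ 387.6 -290.   280.3] jaw -87.1 open 0.999 F [ 0.1  0.5 -0.2] j [-41.   6.  91.   0.  83.  46.] | OFFSET [-0.008   0.1102 -0.2349] TURN -0.5
```

Emit:
step_arm([
  [0,0,-0.02],
  [0,0,-0.06],
  [-0.003,0.02,-0.1],
  [-0.006,0.045,-0.14],
  [-0.008,0.075,-0.175],
  [-0.008,0.1,-0.21],
  [-0.008,0.11,-0.235],
  [-0.008,0.11,-0.235],
], yaw=[0,0,0,0,0,0,0,0])

```text
time: 21.5
tcp_pos: [382.3, -49.8, 166.5]
ee_rot: [-90.1, -0.3, -176.8]
wrist_force: [0.5, -0.5, -0.2]
opening: 0.998
```

Emit:
step_arm([
  [0,0,0],
  [0,0,0],
  [0,0,0],
  [0,0,0],
  [0,0,0],
  [0,0,0],
  [0,0,0],
  [0,0,0],
], yaw=[0,0,0,0,0,0,0,0])

```text
time: 22.17
tcp_pos: [383.7, -55.0, 169.6]
ee_rot: [-90.0, 0.0, -177.1]
wrist_force: [0.1, -0.7, -0.7]
opening: 1.001
```

```bash
python3 -c "
from shot import *
im,c=shot('w5'); p,_=fitlid(im,c,444,-55,62,25); print(p,_)
plan(p[0],p[1],17,-86.6)
print([(round(d['conf'],2),np.round(np.array(d['extent'])*[560,420,560,420],1)) for d in recognise('wrist','jar_small')],proj(c,[[p[0],p[1],62]]))"
```

```text
[445.   -54.58  23.25] 11.79
t 22.22 tcp [383.7 -55.  169.6] jaw -87.1 open 1.001 F [-0.3 -0.6 -0.2] j [-14.  -2. 114.   0.  68.  74.] | OFFSET [-0.0612  0.1526  0.0027] TURN -0.5
[(0.6, array([249.6,  93.2,  64.1,  68.6])), (0.56, array([460.3,  17.7,  99.7,  82.4]))] [[281.88321175 128.02707979]]
```

```bash
python3 -c "
from h import *
im,c=load('w5')
for r in (23,24,24.5,25): print(r,_f(im,c,445,-54.6,62,r,4,0))
b=cv2.resize(im[80:180,220:345],(750,600),interpolation=cv2.INTER_CUBIC)
t=np.linspace(0,6.28,60)
for r,col in((23.25,(0,0,255)),(24.7,(0,200,0))):
  q=proj(c,np.c_[445+r*np.cos(t),-54.6+r*np.sin(t),62+0*t])
  for u,v in q: cv2.circle(b,(int((u-220+.5)*6),int((v-80+.5)*6)),2,col,-1)
cv2.imwrite('pics/w5z.png',b)"
```

```text
Traceback (most recent call last):
NameError: name '_f' is not defined
```

```bash
python3 -c "
from h import *
from h import _f
im,c=load('w5')
for r in (23,24,24.5,25): print(r,_f(im,c,445,-54.6,62,r,4,0))
b=cv2.resize(im[80:180,220:345],(750,600),interpolation=cv2.INTER_CUBIC)
t=np.linspace(0,6.28,60)
for r,col in((23.25,(0,0,255)),(24.7,(0,200,0))):
  q=proj(c,np.c_[445+r*np.cos(t),-54.6+r*np.sin(t),62+0*t])
  for u,v in q: cv2.circle(b,(int((u-220+.5)*6),int((v-80+.5)*6)),2,col,-1)
cv2.imwrite('pics/w5z.png',b)"
```

```text
23 [12.2, 445.0, -54.6, 23.0]
24 [11.4, 444.0, -54.6, 24.0]
24.5 [11.1, 444.0, -55.6, 24.5]
25 [10.4, 444.0, -55.6, 25.0]
```

View pics/w5z.png

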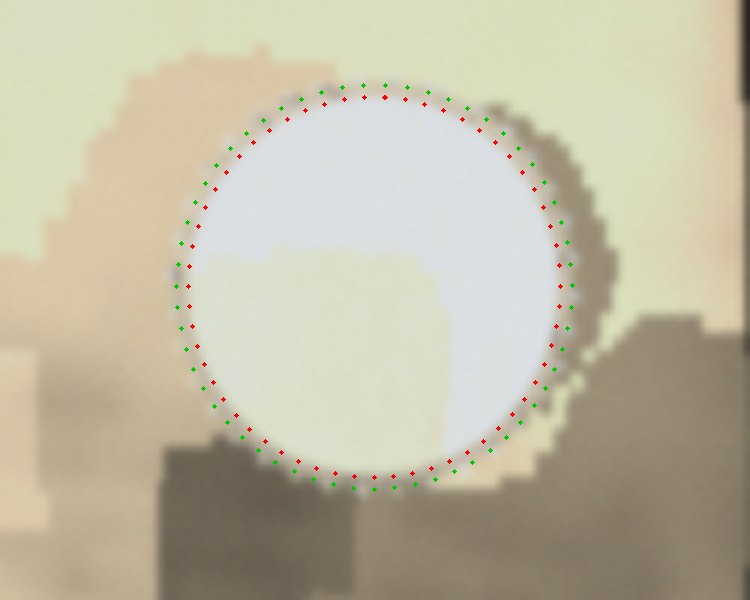

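Emit:
step_arm([
  [-0.03,0,0.0027],
  [-0.0613,0,0.0027],
  [-0.0613,0.03,0.0027],
  [-0.0613,0.07,0.0027],
  [-0.0613,0.105,0.0027],
  [-0.0613,0.135,0.0027],
  [-0.0613,0.148,0.0027],
  [-0.0613,0.152,0.0027],
], yaw=[0,0,0,0,0,0,0,0], claw=0.85)

```text
time: 22.93
tcp_pos: [443.7, -54.1, 15.2]
ee_rot: [-90.1, -0.2, -177.1]
wrist_force: [0.3, -0.3, -0.3]
opening: 0.85
```

Emit:
step_arm([
  [0,0,0],
  [0,0,0],
  [0,0,0],
  [0,0,0],
  [0,0,0],
  [0,0,0],
  [0,0,0],
  [0,0,0],
], yaw=[0,0,0,0,0,0,0,0])

```text
time: 23.6
tcp_pos: [445.1, -54.4, 17.7]
ee_rot: [-90.0, 0.0, -177.1]
wrist_force: [-0.2, 0.3, 0.5]
opening: 0.846
```

Emit:
step_arm([
  [0,0,0],
  [0,0,0],
  [0,0,0],
  [0,0,0],
  [0,0,0],
  [0,0,0],
  [0,0,0],
  [0,0,0],
], yaw=[0,0,0,0,0,0,0,0], claw=0.4, squeeze=15)

```text
time: 24.27
tcp_pos: [445.0, -54.3, 17.5]
ee_rot: [-90.0, -0.0, -177.1]
wrist_force: [-0.4, 0.8, 1.1]
opening: 0.536
```

```bash
python3 -c "
from h import *
plan(445,-54.6,17,-86.6)"
```

```text
t 24.27 tcp [445.  -54.3  17.5] jaw -87.1 open 0.536 F [-0.4  0.8  1.1] j [-12.  20. 113.   0.  48.  75.] | OFFSET [0.     0.0005 0.0003] TURN -0.5
```

Emit:
step_arm([
  [0,-0.004,0],
  [0,-0.018,0],
  [0,-0.045,0],
  [0,-0.08,0],
  [0,-0.118,0],
  [0,-0.155,0.004],
  [0,-0.188,0.015],
  [0,-0.205,0.032],
], yaw=[0,0,0,0,0,0,0,0])

```text
time: 24.93
tcp_pos: [447.3, -86.2, 226.9]
ee_rot: [-89.9, 0.3, -177.0]
wrist_force: [0.5, -0.1, -0.8]
opening: 0.542
```

Emit:
step_arm([
  [0.001,-0.007,0.022],
  [0.003,-0.007,0.05],
  [0.005,-0.007,0.082],
  [0.006,-0.007,0.112],
  [0.007,-0.007,0.138],
  [0.008,-0.007,0.16],
  [0.009,-0.007,0.176],
  [0.0095,-0.007,0.186],
], yaw=[0,0,0,0,0,0,0,0])

```text
time: 25.6
tcp_pos: [446.1, -274.1, 229.4]
ee_rot: [-90.0, -0.0, -177.2]
wrist_force: [-0.7, 0.2, -2.6]
opening: 0.542
```

```bash
python3 -c "
from h import *
plan(447.3,-287,196,-86.6)"
```

```text
t 25.6 tcp [ 446.1 -274.1  229.4] jaw -87.2 open 0.542 F [-0.7  0.2 -2.6] j [-36.  13.  89.  -0.  78.  52.] | OFFSET [-0.0006  0.0334  0.013 ] TURN -0.6
```

Emit:
step_arm([
  [-0.0003,0,0.006],
  [-0.0003,0,0.011],
  [-0.0003,0.003,0.0135],
  [-0.0003,0.01,0.0135],
  [-0.0003,0.02,0.0135],
  [-0.0003,0.028,0.0135],
  [-0.0003,0.032,0.0135],
  [-0.0003,0.033,0.0135],
], yaw=[0,0,0,0,0,0,0,0])

```text
time: 26.27
tcp_pos: [447.2, -285.5, 195.3]
ee_rot: [-90.1, -0.1, -177.1]
wrist_force: [-0.8, 0.3, -1.6]
opening: 0.543
```

```bash
python3 -c "
from h import *
for i in range(3): snapshot('top'); plan(447.3,-287,190.5,-86.6)"
```

```text
t 26.32 tcp [ 447.4 -285.7  195.8] jaw -87.1 open 0.542 F [ 0.5  0.1 -1.3] j [-37.  15.  91.  -0.  74.  51.] | OFFSET [0.0002 0.0053 0.0013] TURN -0.5
t 26.37 tcp [ 447.6 -285.9  196.4] jaw -87.1 open 0.543 F [ 0.2 -0.4 -1.4] j [-37.  15.  91.  -0.  74.  51.] | OFFSET [0.0003 0.0059 0.0011] TURN -0.5
t 26.42 tcp [ 447.7 -286.   196.7] jaw -87.1 open 0.542 F [ 0.  -0.3 -1.9] j [-37.  15.  91.   0.  74.  51.] | OFFSET [0.0004 0.0062 0.001 ] TURN -0.5
```

Emit:
step_arm([
  [0.0005,0.001,0.0007],
  [0.0005,0.0025,0.0007],
  [0.0005,0.004,0.0007],
  [0.0005,0.005,0.0007],
  [0.0005,0.0055,0.0007],
  [0.0005,0.006,0.0007],
  [0.0005,0.006,0.0007],
  [0.0005,0.006,0.0007],
], yaw=[0,0,0,0,0,0,0,0])

```text
time: 27.08
tcp_pos: [447.1, -286.8, 190.6]
ee_rot: [-90.0, 0.0, -177.1]
wrist_force: [-0.6, -0.2, -1.7]
opening: 0.539
```

```bash
python3 -c "
from h import *
for i in range(2): snapshot('top'); plan(447.3,-287,189.5,-86.6)"
```

```text
t 27.13 tcp [ 447.1 -286.8  190.6] jaw -87.1 open 0.54 F [-0.6 -0.  -1.2] j [-37.  16.  91.   0.  73.  50.] | OFFSET [-0.0002  0.0011  0.0002] TURN -0.5
t 27.18 tcp [ 447.1 -286.8  190.6] jaw -87.1 open 0.545 F [-0.1 -0.6 -1.5] j [-37.  16.  91.   0.  73.  50.] | OFFSET [-0.0002  0.0011  0.0002] TURN -0.5
```

Emit:
step_arm([
  [0,0.0003,0],
  [0,0.0006,0],
  [0,0.0009,0],
  [0,0.0012,0],
  [0,0.0012,0],
  [0,0.0012,0],
  [0,0.0012,0],
  [0,0.0012,0],
], yaw=[0,0,0,0,0,0,0,0])

```text
time: 27.85
tcp_pos: [447.1, -286.8, 189.5]
ee_rot: [-90.0, 0.0, -177.1]
wrist_force: [-0.6, 0.6, 2.1]
opening: 0.537
```

Emit:
step_arm([
  [0,0,0],
  [0,0,0],
  [0,0,0],
  [0,0,0],
  [0,0,0],
  [0,0,0],
  [0,0,0],
  [0,0,0],
], yaw=[0,0,0,0,0,0,0,0], claw=1)

```text
time: 28.52
tcp_pos: [447.1, -286.8, 189.3]
ee_rot: [-90.0, -0.0, -177.1]
wrist_force: [-0.6, -1.0, 0.0]
opening: 0.997
```

Emit:
step_arm([
  [0,-0.008,0],
  [0,-0.03,0],
  [0,-0.06,0],
  [0,-0.095,0],
  [0,-0.13,0],
  [0,-0.15,0],
  [0.02,-0.152,0],
  [0.06,-0.152,0],
], yaw=[0,0,0,0,0,0,0,0])

```text
time: 29.18
tcp_pos: [388.3, -289.6, 342.4]
ee_rot: [-89.9, 0.1, -177.0]
wrist_force: [-1.1, -0.6, -0.8]
opening: 1.001
```

Emit:
step_arm([
  [0,0,0],
  [0,0,0],
  [0,0,0],
  [0,0,0],
  [0,0,0],
  [0,0,0],
  [0,0,0],
  [0,0,0],
], yaw=[0,0,0,0,0,0,0,0])

```text
time: 29.85
tcp_pos: [387.4, -289.8, 341.2]
ee_rot: [-90.0, -0.0, -177.1]
wrist_force: [-0.1, -0.5, -0.4]
opening: 1.0
```

```bash
python3 -c "
from shot import *
im,c=shot('w6'); print(fitlid(im,c,447.3,-287,234,25))
for n,x,y,h,r in (('pk1',503,-227,67,25),('pk2',514,-338,67,25)): print(n,fitlid(im,c,x,y,h,r,8))
plan(447,-287,234)
t=snapshot('side')[:,:,::-1]
cv2.imwrite('pics/w6v.png',np.vstack([cv2.resize(im[0:210],(800,300)),cv2.resize(t[200:320,200:520],(800,300),interpolation=cv2.INTER_CUBIC)]))"
```

```text
(array([ 448.28, -287.12,   24.53]), np.float64(16.07))
pk1 (array([ 502.42, -228.97,   24.86]), np.float64(15.93))
pk2 (array([ 513.71, -339.74,   25.01]), np.float64(16.56))
t 29.9 tcp [ 387.3 -289.8  341.2] jaw -87.1 open 1.004 F [ 0.6  0.3 -0.5] j [-41.   5.  84.   0.  91.  46.] | OFFSET [-0.0598  0.1072  0.0003] TURN 0
```

View pics/w6v.png

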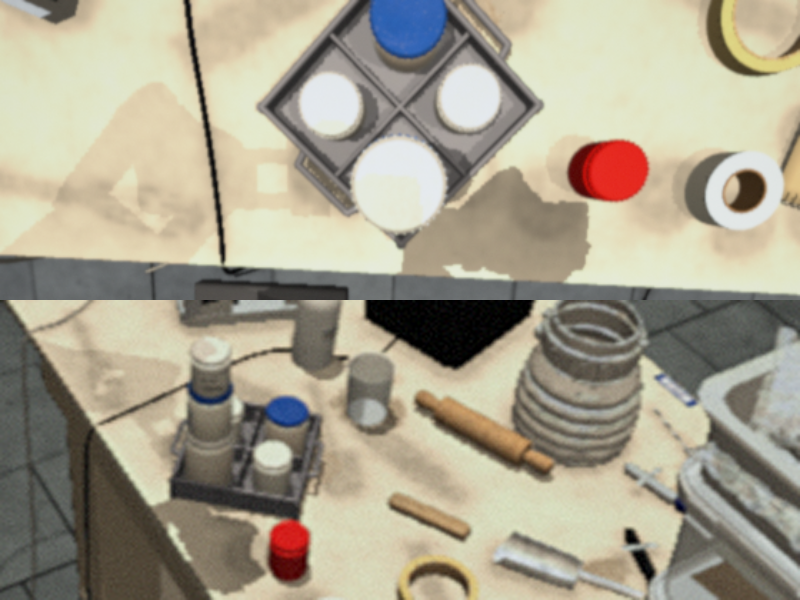

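The three-jar column stands upright. The top lid is within about 1 mm of the one below, the packed jars have not moved, and the gripper is clear.

```bash
python3 -c "
from bench import *
print(sign_off())"
```

```text
the job is handed in; nothing more can be done
None
```

The three loose jars now stand as one upright column in the carrier's empty cell: large on the cell floor, blue-lidded medium on it, small on top. I handed the job in at about 30 s of robot time, and `sign_off` gives no verdict.

**Centring:** wrist-camera fits put the lid centres at (447.5, −287.0), (447.3, −286.9) and (448.3, −287.1) mm from bottom to top. Each jar is therefore within about 1 mm of the one below.

**Force:** each jar was lowered slowly to a light contact, with at most about 5 N upward on the wrist, and then released. I saw no force anywhere near the limits.

**Final pictures:** the column is upright, and the packed jars, red jar, label roll, wash bottle and beaker look undisturbed. The green jar was outside these last views. The gripper was raised and clear of everything when I handed in.

**Checks that disagreed:**
- The top camera read about 4–6 mm less in x than the wrist camera. I used the wrist camera because its projection matched the fingertips to within about 2 mm.
- Repeat wrist fits of the packed jars varied by 1–3 mm between viewpoints. I take that as measurement error, not movement.
- One lid reading after the medium jar was placed was about 1.7 mm off because the arm was still settling. I retook it once the arm was still, and it agreed.

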